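# Open the push-and-turn tablet jar

## Task

The stand magnifier was left with its lens over the tablet jar after someone read the label: first stand it upright on a free part of the desk top or its blotter, at least 20 cm away from the jar, and let it go. Then open the jar: push its safety cap down, keep it down while turning it anticlockwise about a sixth of a turn until it comes free, and lift it straight up. Finish while still holding the cap level, about 7 cm above the open jar, with the jar left standing in its well and the other things on the desk left where they are.

Things in the scene. Friction and masses are not known exactly. Their poses are not given: they have to be found in the camera images.
- magnifier: Loose brass stand magnifier, 0.62 kg, 152 mm high: round foot of 80 mm diameter, upright post of 18 mm, on it a fork with a level arm (fixed, does not tilt). Lens ring, 75 mm wide, 8 mm thick, underside 139 mm up, at one end of the arm, wooden handle 18 mm thick at the other. Origin under the foot; z up, x along the arm from lens to handle; post at x = 18 mm. The lens hangs about 15 mm above the jar's cap.
- magnifier_head (a point): In the magnifier's fork on the post's axis, 137 mm above the underside of the foot, 13 mm below the fork's top, near the vertical through the centre of mass. Axes as the magnifier's: lens centre at x = -84 mm, handle from x = 30 to 86 mm. Along y the fork is 24 mm wide with nothing beside it: grasp it here from above, fingers closing along y.
- magnifier_lens (a point): Centre of the magnifier's lens, 143 mm above the underside of the foot.
- jar_mouth (a point): Centre of the amber tablet jar's mouth, level with its rim, 90 mm above the jar's underside, 98 mm above the desk. Square loose jar, 64 x 64 mm, body 62 mm high with a round neck, about 0.32 kg. It stands in a square well 28 mm deep with 1 mm play each side, which stops it from turning. z is up.
- cap_grip (a point): On the axis of the jar's round white safety cap (loose, 45 g, 39 mm high), 28 mm above its underside, 11 mm below its flat top (top 123.5 mm above the desk); 14.5 mm above the jar's rim while locked. Ribbed upper part 44 mm in diameter, 22 mm high; 11 mm below this point it steps out to a skirt of 54 mm: a flat shoulder 5 mm wide on which fingertips can rest while gripping. z is up.
- safety_cap: The same cap; origin at the underside of its skirt. Three lugs lock under ledges on the neck; a spring holds it up. It starts to move down at 6 N, is unlatched from 3.5 mm (10 N) and stops at 5.5 mm (13 N). Held down, it turns anticlockwise from above (not clockwise); from 46 degrees to a stop at 84 degrees from locked it lifts off freely: aim for 65 degrees. Yaw is 0 against the jar when locked.
- caddy: Fixed dark wooden desk caddy, 82 x 190 mm: at one end the square jar well, its rim 36 mm above the desk, at the other a lower tray (rim 24 mm) with a dish of paper clips and an eraser. Origin on the desk below the centre of the well; z up; the tray reaches to 149 mm along its -y.
- stapler_mid (a point): Half-way up the loose green stapler, 38 x 155 x 47 mm (long along its y): a bystander.
- loupe_mid (a point): Centre of the loose black loupe, a tube of 36 mm diameter, 38 mm high: a bystander.
- card_case_mid (a point): Centre of the loose brown card case, 55 x 95 x 14 mm (long along its y): a bystander.
- blotter_top (a point): A point on the top of the fixed leather desk blotter, a flat empty mat 4.6 mm thick on the left front part of the desk top: from this point it extends 210 mm to the left and right (along y), 130 mm ahead (x) and further than that towards the robot's side. Things may stand on it.

How it is judged:
By the outcome, as a careful person would: the job done as asked, in the order asked, and still so for the second after the job is handed in, while the arm keeps its last pose, push and grip.
It also fails if it takes over 61 s, if anything falls off the work surface, if the arm or the gripper's body presses on something with over 40 N, if the wrist force passes 120 N, or if a joint passes its speed limit or range.

## Robot

A 7-joint arm with a two-finger parallel gripper is mounted at the origin on the work surface; the furniture and walls round the work are solid. World frame = base frame: x ahead of the robot, y to its left, z up, the work surface at z = 0. Lengths are in m, angles in rad, forces in N, time in s.
With the tool pointing down it reaches from about 0.35 to 0.9 m from the base axis. Payload 19.9 kg.
Tool frame: the origin (TCP) lies on the centre line of the jaws, within the pads' length; the fingertips stand 17 mm ahead of it and the grasp point (between the pads) lies 2 mm behind it; z points along the fingers, y is the line along which they close (so a half turn about z gives the same grasp; the last joint's range is limited). The gripper opens to 85 mm and grips with 20 to 120 N. Pads are 22 mm wide; open, the fingers measure 114 mm over their backs; the gripper's body (76 mm by 85 mm) begins 54 mm behind the grasp point. The pads swing forward as they close: fully open they stand 13 mm farther back than shut.
Start: joints at [1.115, 0.417, -0.01, 1.614, 0.005, 1.111, -0.053], TCP at [0.252, -0.572, 0.248] pointing down, gripper open.
Joint ranges: [-2.81, 2.81], [-0.39, 2.02], [-1.27, 1.25], [0.06, 2.57], [-1.19, 4.33], [0.19, 2], [-2.82, 2.82]. Speed limits (rad/s): [1.89, 1.89, 2.39, 2.39, 3.01, 3.01, 3.01].

## Interface

Orientations are given as a unit quaternion [x, y, z, w].
In Python, from cell import sense, camera, camera_info, sign_off, silhouettes, pinpoint gives the robot as it stands.
- The arm moves only by the shell command python3 -m crank 'ROWS' [OPENING]. ROWS is JSON, one flat list of numbers, 6 for each row, row after row: the shift along the tool's x, y, z in m, then the turn, a rotation vector about the tool's x, y, z in rad. A call has 1 to 12 rows; each row is the pose to reach, as a shift and turn from the pose commanded when the call began, along the tool's axes at that moment; what a row does not reach only later rows make up. A row lasts 1/8 s, in which the tool goes at most 62.5 mm and 10.7 degrees, less where a joint would pass 70% of its speed; a pose out of reach is approached as far as the arm can. A call with a gripper value outside its range is refused whole. OPENING is the closure, from -1 (fully open) to 1 (shut), set as the call begins (- or left out, the last holds). The fingers move at their own pace and stop on an object; the grip force is fixed at half the most. Time passes only in rows, so rows that repeat a pose let the fingers close. It gives the time, the measured TCP pose, the force, the opening and the grip force at its end, in the units of the state.
- sense(): the state, without advancing time (a new reading comes with each control period).
- camera(name): name is "side" or "top" or "wrist"; returns the picture (400x640x3 uint8, blue, green, red); there is no depth.
- camera_info(name): a dict with "intrinsics" (3x3 intrinsics, pixels), "pose" (4x4, takes a point from camera to world coordinates). Camera axes: x right, y down, z forward; pixel columns grow to the right and rows downward; lengths in m; the calibration is good to about 2 mm. The wrist camera is an equidistant fisheye: a pixel r from the principal point sees the ray r / f radians off the axis. A picture is of the moment at which its call begins: read the wrist's pose just before it. camera_info takes no time and is no camera call; for the wrist camera it gives the pose at the moment of the call.
- sign_off(): hands the job in; it is judged then, once.
Trained networks look in the newest picture that a camera, given by its name, has taken for a name from the list of things; names that differ only in an ending like _2 or _b are one class to them, and where a whole thing is asked for, a point or a joint stands for the part that bears it (a point fixed in the world has none). Each returns a list of dicts, best first, with "score" (0 to 1); they miss things now and then, are a little off and sometimes report something else, mostly with a low value. They report only what shows in the picture. A call takes as long as a camera call.
- silhouettes(camera, query): "pixels" (400x640 bool, what is visible of it) and "centre" ([column, row] as shares, 0 to 1, of the picture: columns of its width, rows of its height, amid what is visible of it).
- pinpoint(camera, query): "centre" ([column, row] as shares, 0 to 1, of the picture: columns of its width, rows of its height: a listed point, or the origin of a listed thing).
The state is a dict: "time_s": time; "qpos": joint angles; "joint_vel": joint speeds; "joint_torque": joint torques, N m; "tcp_pos": TCP position; "tcp_rot": TCP orientation; "wrist_force": force on the tool from outside, world axes, zero at the start; "ft_torque": the same for the moment, N m; "gripper_width": finger opening in m; "grasp_force": force on a finger pad.
Only numpy, scipy, OpenCV 4.12 (cv2) and the standard library are available. Lean on these libraries where they do the work, as an engineer would, in place of code of your own. Each camera call takes 0.05 s, during which the arm holds its last target. There are 200 camera calls.

## Working session

There is one attempt and no reset: what is moved stays moved. The work goes in short steps, Python scripts to look and compute and a shell command to move; the robot and the scene stay as the last step left them, time stands still between calls to the robot, and variables do not carry over. Pictures are saved under pics/ and viewed, at most 11 in all, crops included, and the job is handed in when it is done.

```bash
mkdir -p pics; ls; cat > h.py <<'E'
import numpy as np, cv2
from cell import *
from scipy.spatial.transform import Rotation as R
def ray(cam,c,info=None):
    i=info or camera_info(cam); K=np.array(i["intrinsics"]); P=np.array(i["pose"])
    u,v=c[0]*640,c[1]*400
    x=(u-K[0,2])/K[0,0]; y=(v-K[1,2])/K[1,1]
    if cam=="wrist":
        r=np.hypot(x,y); d=np.array([x/r*np.sin(r),y/r*np.sin(r),np.cos(r)]) if r>0 else np.array([0,0,1.])
    else: d=np.array([x,y,1.])
    d=P[:3,:3]@d; return P[:3,3],d/np.linalg.norm(d)
def tri(rays):
    A=np.zeros((3,3));b=np.zeros(3)
    for o,d in rays:
        M=np.eye(3)-np.outer(d,d);A+=M;b+=M@o
    p=np.linalg.solve(A,b)
    return p,max(np.linalg.norm((np.eye(3)-np.outer(d,d))@(p-o)) for o,d in rays)
def atz(r,z):
    o,d=r; return o+d*(z-o[2])/d[2]
E
cat > a.py <<'E'
from h import *
pics=[camera(c) for c in("top","side")]
cv2.imwrite("pics/a.png",cv2.resize(np.vstack(pics),(720,900))[:, :]) if 0 else None
cv2.imwrite("pics/top.png",pics[0]);cv2.imwrite("pics/side.png",pics[1])
for q in ["magnifier","magnifier_head","magnifier_lens","jar_mouth","cap_grip","safety_cap","caddy","stapler_mid","loupe_mid","card_case_mid","blotter_top"]:
    rs=[]
    for c in("top","side"):
        p=pinpoint(c,q)
        for k in p[:2]: print(q,c,round(k["score"],2),np.round(np.array(k["centre"])*[640,400],1))
        if p: rs.append(ray(c,p[0]["centre"]))
    if len(rs)==2: print("   ",*[np.round(x,4) for x in tri(rs)])
s=sense();print(s["time_s"],s["tcp_pos"],s["tcp_rot"],s["wrist_force"])
E
python3 a.py
```

```text
pics
magnifier top 0.84 [301.8 182.1]
magnifier top 0.53 [311.1 194.2]
magnifier side 0.74 [307.2 203.3]
magnifier side 0.7 [280.  233.9]
    [ 5.897e-01 -1.000e-04  1.217e-01] 0.0225
magnifier_head top 0.81 [300.8 159.9]
magnifier_head side 0.74 [270.5 191.6]
    [0.6706 0.0104 0.1329] 0.0007
magnifier_lens top 0.58 [312.9 188.9]
magnifier_lens side 0.83 [305.  194.6]
    [ 0.5886 -0.0251  0.1283] 0.0035
jar_mouth top 0.66 [314.2 199.2]
jar_mouth side 0.93 [306.9 201.5]
    [ 0.5735 -0.026   0.1076] 0.0056
cap_grip top 0.42 [314.4 194. ]
cap_grip side 0.54 [305.5 200.6]
    [ 0.5836 -0.0277  0.108 ] 0.0011
safety_cap top 0.5 [312.2 194.3]
safety_cap side 0.5 [303.6 206.8]
    [ 0.5861 -0.0215  0.0909] 0.0009
caddy top 0.71 [316.9 199.7]
caddy side 0.69 [308.9 233.4]
    [ 0.5843 -0.0364 -0.0067] 0.0063
stapler_mid top 0.55 [436.1 284.6]
stapler_mid side 0.81 [420.4 190.1]
stapler_mid side 0.63 [306.2 233. ]
    [ 0.3419 -0.3759  0.0246] 0.0051
loupe_mid top 0.69 [253.2 150.9]
loupe_mid side 0.69 [218.7 250.8]
loupe_mid side 0.61 [304.1 336.6]
    [0.735  0.1631 0.0175] 0.0025
card_case_mid top 0.94 [326.4 141.6]
card_case_mid side 0.82 [252.2 208.1]
    [ 0.7774 -0.0576  0.0055] 0.0061
blotter_top top 0.73 [202.3 253.1]
blotter_top side 0.81 [305.7 336.9]
blotter_top side 0.42 [308.8 206.9]
    [0.4213 0.293  0.0105] 0.0012
1.2 [ 0.25185732 -0.57198883  0.24826245] [ 9.78573553e-01  2.05897541e-01 -4.33939911e-05 -4.42488633e-05] [-0.58023066 -1.20629407  0.23845116]
```

View pics/top.png

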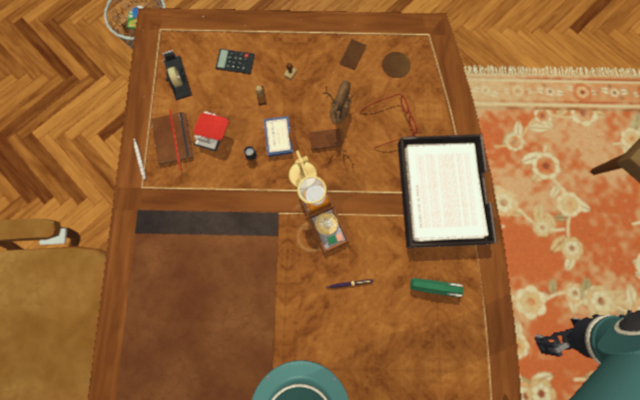

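View pics/side.png

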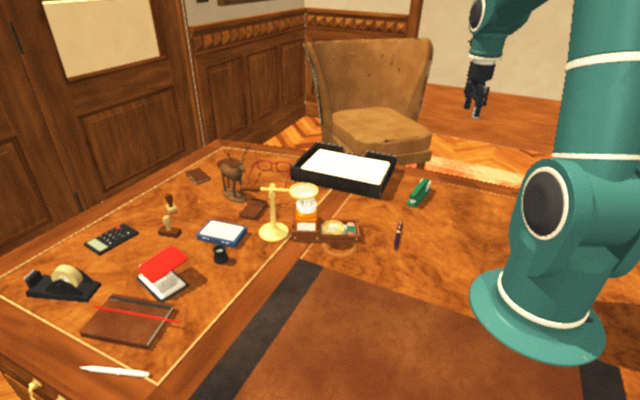

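Top view: the magnifier's foot is at about (302,176), its lens at (313,189) over the jar, and its handle at (300,158). The caddy's tray is at (329,232). The blotter is the dark mat at about (205,300), and it is empty. Side view: the lens hangs over the white cap at (305,195). The tool yaw already suits the arm of the magnifier, so I go above it.

```bash
cat > go.py <<'E'
import sys
from h import *
def delta(p,yaw=None,s=None):
    s=s or sense(); Rt=R.from_quat(s["tcp_rot"]); d=Rt.inv().apply(np.array(p)-s["tcp_pos"])
    x=Rt.apply([1,0,0]); cur=np.degrees(np.arctan2(x[1],x[0]))
    # rotation to the exact pointing-down pose of the wanted yaw (deg of tool x)
    a=np.radians(cur if yaw is None else yaw)
    T=R.from_matrix(np.array([[np.cos(a),np.sin(a),0],[np.sin(a),-np.cos(a),0],[0,0,-1]]).T)
    print("d",np.round(d,4),"rv",np.round((Rt.inv()*T).as_rotvec(),4),"yaw now",round(cur,2))
if __name__=="__main__":
    v=[float(a) for a in sys.argv[1:]]; delta(v[:3],v[3] if len(v)>3 else None)
E
cat > w.py <<'E'
import sys
from h import *
def look(qs,name=None):
    i=camera_info("wrist"); im=camera("wrist")
    if name: cv2.imwrite("pics/%s.png"%name,im)
    out={}
    for q in qs:
        p=pinpoint("wrist",q)
        out[q]=[(k["score"],ray("wrist",k["centre"],i)) for k in p[:2]]
        for k in p[:2]: print(q,round(k["score"],2),np.round(np.array(k["centre"])*[640,400],1))
    return out
E
python3 go.py 0.66 0.0 0.32
python3 -m crank '[0.60,-0.36,-0.07,0,0,0, 0.60,-0.36,-0.07,0,0,0, 0.60,-0.36,-0.07,0,0,0, 0.60,-0.36,-0.07,0,0,0, 0.60,-0.36,-0.07,0,0,0, 0.60,-0.36,-0.07,0,0,0, 0.60,-0.36,-0.07,0,0,0, 0.60,-0.36,-0.07,0,0,0, 0.60,-0.36,-0.07,0,0,0, 0.60,-0.36,-0.07,0,0,0, 0.60,-0.36,-0.07,0,0,0, 0.60,-0.36,-0.07,0,0,0]' -1
cat > b.py <<'E'
from w import *
import pickle
o=look(["magnifier_head","magnifier_lens","magnifier","caddy","cap_grip","jar_mouth"],"w1")
pickle.dump(o,open("w1.pkl","wb"))
for q,z in [("magnifier_head",.137),("magnifier_lens",.143),("magnifier",0),("caddy",0),("cap_grip",.1125),("jar_mouth",.098)]:
    for s,r in o[q]: print(q,np.round(atz(r,z),4))
s=sense();print(s["time_s"],s["tcp_pos"])
E
python3 b.py
```

```text
d [ 0.604  -0.359  -0.0717] rv [-0.0001  0.0001 -0.    ] yaw now 23.76
time_s: 2.7
tcp_pos: [0.6571, 0.0037, 0.3181]
tcp_rot: [0.978, 0.208, 0.0, -0.001]
wrist_force: [-0.4, -1.5, -0.4]
gripper_width: 0.0857
grasp_force: 0.0
magnifier_head 0.68 [322.2 168. ]
magnifier_lens 0.87 [316.2 250.4]
magnifier_lens 0.18 [395.8 102.4]
magnifier 0.93 [322.8 168.1]
magnifier_head [0.6691 0.0111 0.137 ]
magnifier_lens [ 0.5864 -0.0187  0.143 ]
magnifier_lens [ 0.7596 -0.0271  0.143 ]
magnifier [0.6473 0.0014 0.    ]
3.05 [ 0.65549204 -0.00234264  0.31841068]
```

View pics/w1.png

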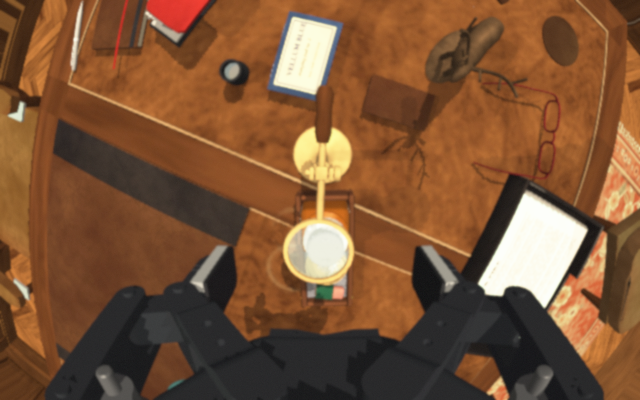

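```bash
python3 - <<'E'
from h import *; import pickle
o=pickle.load(open("w1.pkl","rb"))
for q,t,s in [("magnifier_head",(300.8,159.9),(270.5,191.6)),("magnifier_lens",(312.9,188.9),(305,194.6))]:
    a=ray("top",(t[0]/640,t[1]/400));b=ray("side",(s[0]/640,s[1]/400));w=o[q][0][1]
    for r in ([w,a],[w,b],[a,b,w]): print(q,*[np.round(x,4) for x in tri(r)])
s=sense(); print(s["wrist_force"],camera_info("wrist")["pose"])
E
```

```text
magnifier_head [0.6694 0.0108 0.1382] 0.0004
magnifier_head [0.6689 0.0112 0.1337] 0.0004
magnifier_head [0.6696 0.0109 0.1339] 0.0012
magnifier_lens [ 0.5875 -0.0215  0.1439] 0.003
magnifier_lens [ 0.5819 -0.0202  0.132 ] 0.0005
magnifier_lens [ 0.5854 -0.022   0.1328] 0.0058
[-0.50121337  0.0766565   0.74093692] [[ 4.01136767e-01 -8.82262531e-01 -2.46378003e-01  7.17230137e-01]
 [-9.16018024e-01 -3.86201248e-01 -1.08441574e-01  2.45562347e-02]
 [ 5.22444882e-04  2.69186594e-01 -9.63087901e-01  4.44472125e-01]
 [ 0.00000000e+00  0.00000000e+00  0.00000000e+00  1.00000000e+00]]
```

The wrist picture shows the fork at (322,167), the lens at (319,251) and the handle tip at (325,90), which gives an arm yaw of about 21°. The three views agree on the fork within 1 mm.

```bash
python3 go.py 0.6692 0.011 0.136 21
```

```text
d [ 0.018  -0.0068  0.1824] rv [0.0005 0.0002 0.0463] yaw now 23.65
```

```bash
python3 -m crank '[0.018,-0.007,0.06,0,0,0.046, 0.018,-0.007,0.11,0,0,0.046, 0.018,-0.007,0.14,0,0,0.046, 0.018,-0.007,0.16,0,0,0.046, 0.018,-0.007,0.16,0,0,0.046]' -1 | grep -v grasp
cat > b.py <<'E'
from w import *
o=look(["magnifier_head","magnifier_lens"],"w2")
for q,z in [("magnifier_head",.136),("magnifier_lens",.142)]:
    for s,r in o[q][:1]: print(q,np.round(atz(r,z),4))
E
python3 b.py; python3 go.py 0.6692 0.011 0.136 21
```

```text
time_s: 3.68
tcp_pos: [0.6691, 0.0123, 0.1576]
tcp_rot: [0.983, 0.183, -0.001, -0.0]
wrist_force: [-0.5, -0.0, 1.2]
gripper_width: 0.0856
magnifier_head 0.68 [324.1 254.1]
magnifier_head [0.6654 0.0106 0.136 ]
d [-0.0017  0.0013  0.0239] rv [ 0.0007 -0.0019  0.002 ] yaw now 21.12
```

View pics/w2.png

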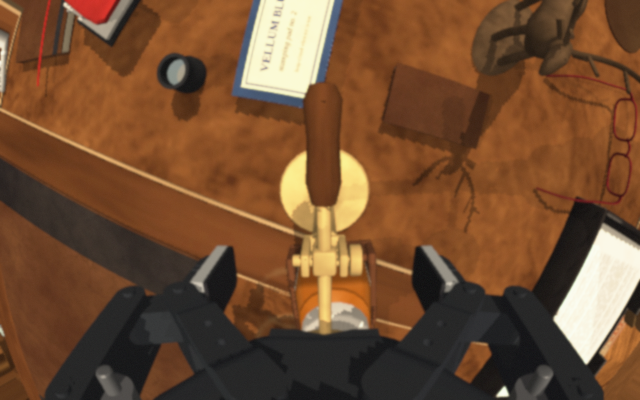

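The fork is at (325,258), centred between the finger pads and in line with the arm. I descend and grip.

```bash
python3 -m crank '[-0.003,0.001,0.012,0,0,0, -0.003,0.001,0.022,0,0,0, -0.003,0.001,0.022,0,0,0]' -1 | grep -E "pos|force"
python3 -m crank '[0,0,0,0,0,0, 0,0,0,0,0,0, 0,0,0,0,0,0, 0,0,0,0,0,0, 0,0,0,0,0,0, 0,0,0,0,0,0, 0,0,0,0,0,0, 0,0,0,0,0,0]' 1
```

```text
tcp_pos: [0.6666, 0.0109, 0.1352]
wrist_force: [-0.2, -1.0, -0.1]
grasp_force: 0.0
time_s: 5.2
tcp_pos: [0.6672, 0.0112, 0.1366]
tcp_rot: [0.983, 0.183, 0.0, -0.0]
wrist_force: [-1.1, 1.6, 5.6]
gripper_width: 0.0222
grasp_force: 59.6
```

```bash
python3 -m crank '[0,0,-0.005,0,0,0, 0,0,-0.015,0,0,0, 0,0,-0.035,0,0,0, 0,0,-0.06,0,0,0, 0,0,-0.08,0,0,0, 0,0,-0.09,0,0,0, 0,0,-0.09,0,0,0]'
python3 -c "
from h import *; cv2.imwrite('pics/s2.png',camera('side')[120:320,180:480]); print(sense()['ft_torque'])"
python3 go.py 0.65 0.13 0.226 21;python3 go.py 0.46 0.28 0.226 21
```

```text
time_s: 6.08
tcp_pos: [0.6673, 0.0109, 0.2268]
tcp_rot: [0.983, 0.183, 0.0, 0.0]
wrist_force: [0.2, -0.5, -7.5]
gripper_width: 0.0221
grasp_force: 59.4
[ 0.05517883 -0.04422082  0.03657742]
d [ 0.0271 -0.1172 -0.    ] rv [-0.0001  0.0004  0.0022] yaw now 21.13
d [-9.600e-02 -3.256e-01  1.000e-04] rv [-0.0001  0.0004  0.0022] yaw now 21.13
```

View pics/s2.png

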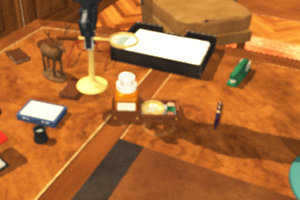

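The magnifier hangs upright, clear of the jar at crop (125,85). I carry it to the blotter.

```bash
python3 -m crank '[0.005,-0.02,0,0,0,0, 0.012,-0.055,0,0,0,0, 0.02,-0.095,0,0,0,0, 0.015,-0.135,0,0,0,0, -0.005,-0.175,0,0,0,0, -0.027,-0.21,0,0,0,0, -0.05,-0.245,0,0,0,0, -0.07,-0.28,0,0,0,0, -0.087,-0.308,0,0,0,0, -0.096,-0.322,0,0,0,0, -0.096,-0.326,0,0,0,0, -0.096,-0.326,0,0,0,0]' | grep -E "pos|force"
python3 -m crank '[0,0,0.02,0,0,0, 0,0,0.05,0,0,0, 0,0,0.07,0,0,0, 0,0,0.077,0,0,0, 0,0,0.08,0,0,0, 0,0,0.08,0,0,0]'
```

```text
tcp_pos: [0.4607, 0.2801, 0.2261]
wrist_force: [-0.2, 0.1, -5.7]
grasp_force: 59.5
time_s: 8.38
tcp_pos: [0.4605, 0.2804, 0.1468]
tcp_rot: [0.983, 0.183, 0.0, -0.0]
wrist_force: [0.1, 0.0, -5.5]
gripper_width: 0.0219
grasp_force: 59.5
```

```bash
python3 -m crank '[0,0,0.002,0,0,0, 0,0,0.003,0,0,0, 0,0,0.004,0,0,0, 0,0,0.005,0,0,0, 0,0,0.005,0,0,0]' | grep -E "pos|force"
python3 -m crank '[0,0,0.0005,0,0,0, 0,0,0.001,0,0,0, 0,0,0.001,0,0,0]' | grep -E "pos|force"
```

```text
tcp_pos: [0.4601, 0.2804, 0.1413]
wrist_force: [0.4, 0.1, -6.8]
grasp_force: 59.6
tcp_pos: [0.4603, 0.2808, 0.1411]
wrist_force: [-3.1, -0.5, 8.6]
grasp_force: 61.5
```

Contact; the weight is now on the blotter. I release, check the force, and rise.

```bash
python3 -m crank '[0,0,0,0,0,0, 0,0,0,0,0,0, 0,0,0,0,0,0, 0,0,0,0,0,0, 0,0,0,0,0,0]' -1 | grep -E "pos|force|width"
python3 -m crank '[0,0,-0.01,0,0,0, 0,0,-0.03,0,0,0, 0,0,-0.06,0,0,0, 0,0,-0.1,0,0,0, 0,0,-0.14,0,0,0, 0,0,-0.14,0,0,0]'| grep -E "pos|force|width"
cat > c.py <<'E'
from h import *
import pickle
rs={}
for c in("top","side"):
    im=camera(c); cv2.imwrite("pics/%s3.png"%c,im)
    for q in ["jar_mouth","cap_grip","safety_cap","caddy","magnifier_head"]:
        for k in pinpoint(c,q)[:1]:
            print(q,c,round(k["score"],2),np.round(np.array(k["centre"])*[640,400],1)); rs.setdefault(q,[]).append(ray(c,k["centre"]))
for q in rs:
    if len(rs[q])>1: print(q,*[np.round(x,4) for x in tri(rs[q])])
pickle.dump(rs,open("ts.pkl","wb"))
E
python3 c.py; python3 go.py 0.55 -0.02 0.27 21
```

```text
tcp_pos: [0.46, 0.2804, 0.1403]
wrist_force: [-0.2, -0.2, -0.3]
gripper_width: 0.0855
grasp_force: 0.0
tcp_pos: [0.4609, 0.2812, 0.2838]
wrist_force: [-0.3, -0.2, -1.1]
gripper_width: 0.0853
grasp_force: 0.0
jar_mouth top 0.77 [314.3 197. ]
cap_grip top 0.54 [313.9 191.9]
safety_cap top 0.62 [311.3 193.3]
caddy top 0.81 [315.9 202.9]
magnifier_head top 0.59 [194.9 235.4]
jar_mouth side 0.65 [307.3 203.9]
cap_grip side 0.51 [299.6 201.1]
safety_cap side 0.78 [303.  206.6]
caddy side 0.94 [306.2 232.7]
magnifier_head side 0.8 [289.6 280.4]
jar_mouth [ 0.5774 -0.0274  0.0992] 0.0014
cap_grip [ 0.5949 -0.0247  0.1033] 0.0057
safety_cap [ 0.5878 -0.0192  0.0926] 0.0001
caddy [ 0.5816 -0.031  -0.0021] 0.0019
magnifier_head [0.4605 0.28   0.1373] 0.001
d [-0.0244  0.3127  0.0101] rv [-0.0001  0.0004  0.0024] yaw now 21.14
```

```bash
python3 go.py 0.58 -0.025 0.27 21; python3 -m crank '[0.0,0.05,0,0,0,0, 0.0,0.11,0,0,0,0, 0,0.17,0,0,0,0, 0,0.23,0.01,0,0,0, 0,0.28,0.01,0,0,0, 0,0.325,0.01,0,0,0, 0,0.329,0.01,0,0,0, 0,0.329,0.01,0,0,0]'
cat > d.py <<'E'
from w import *
import pickle,sys
o=look(["cap_grip","jar_mouth","safety_cap","caddy"],sys.argv[1])
t=pickle.load(open("ts.pkl","rb"))
for q,z in [("cap_grip",.1125),("jar_mouth",.098),("safety_cap",.0845),("caddy",0)]:
    for s,r in o[q][:1]: print(q,np.round(atz(r,z),4), *[np.round(x,4) for x in tri([r]+t.get(q,[]))])
print(np.round(sense()["qpos"],3))
E
python3 d.py w4
```

```text
d [0.0018 0.3281 0.0101] rv [-0.0001  0.0004  0.0024] yaw now 21.14
time_s: 12.35
tcp_pos: [0.5785, -0.0261, 0.2701]
tcp_rot: [0.983, 0.183, -0.0, -0.0]
wrist_force: [-0.3, 1.3, -0.7]
gripper_width: 0.0857
grasp_force: 0.0
cap_grip 0.9 [330.5 184.9]
jar_mouth 0.25 [102.  195.2]
safety_cap 0.84 [325.9 178.5]
cap_grip [ 0.5825 -0.0313  0.1125] [ 0.5897 -0.026   0.1084] 0.0109
jar_mouth [0.4712 0.2203 0.098 ] [0.5464 0.0499 0.2083] 0.0796
safety_cap [ 0.5813 -0.0273  0.0845] [ 0.5863 -0.0219  0.0933] 0.0056
[ 0.206  0.328 -0.268  1.7    0.094  1.127 -1.29 ]
```

View pics/w4.png

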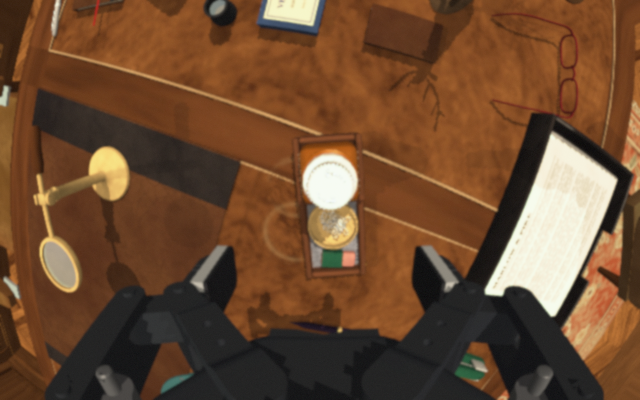

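View pics/side3.png

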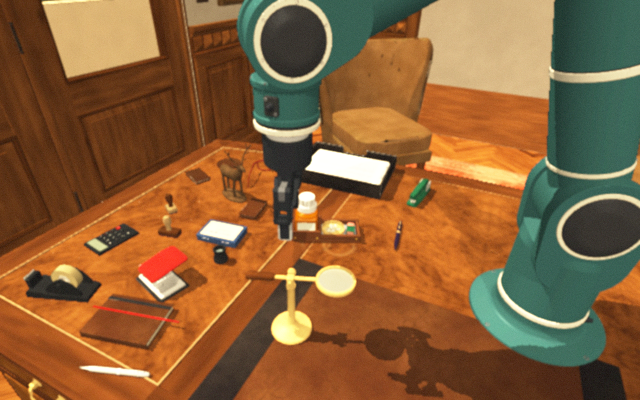

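The side picture shows the magnifier standing upright on the blotter at (291,327). The wrist picture shows the cap at (330,183), straight ahead. I turn the gripper clockwise first, to leave room for the anticlockwise turn, and come lower over the cap.

```bash
cat > cap.py <<'E'
from h import *
import sys,pickle
i=camera_info("wrist"); im=camera("wrist"); cv2.imwrite("pics/%s.png"%sys.argv[1],im)
L=[]
for k in silhouettes("wrist","safety_cap")[:1]:
    m=k["pixels"].astype(np.uint8); c=max(cv2.findContours(m,0,1)[0],key=cv2.contourArea)
    e=cv2.fitEllipse(c); print("sil",round(k["score"],2),np.array(k["centre"])*[640,400],"ellipse",np.round(e[0],1),np.round(e[1],1))
    # skirt circle fit: all contour points seen as edge of top rim (z .1235,r 22) / shoulder (z .1015,r 27)
    for z in(.1235,.1015):
        P=np.array([atz(ray("wrist",(u/640,v/400),i),z)[:2] for u,v in c[:,0].astype(float)+.5])
        (cx,cy),r=cv2.minEnclosingCircle(P.astype(np.float32)); print(z,"circle",round(cx,4),round(cy,4),round(r,4),"median-fit",np.round(np.linalg.lstsq(np.c_[2*P,np.ones(len(P))],(P**2).sum(1),rcond=None)[0][:2],4))
for k in pinpoint("wrist","cap_grip")[:1]: print("grip",round(k["score"],2),np.round(np.array(k["centre"])*[640,400],1),np.round(atz(ray("wrist",k["centre"],i),.1125),4)); L=ray("wrist",k["centre"],i)
f="rays.pkl"
try: r=pickle.load(open(f,"rb"))
except Exception: r=[]
if len(L): r.append(L)
pickle.dump(r,open(f,"wb"))
if len(r)>1: print("tri",*[np.round(x,4) for x in tri(r[-2:])])
E
python3 cap.py w4b; python3 go.py 0.581 -0.029 0.20 -12
python3 -m crank '[0.0,-0.004,0.01,0,0,0.15, 0,-0.004,0.03,0,0,0.3, 0,-0.004,0.05,0,0,0.45, 0,-0.004,0.07,0,0,0.576, 0,-0.004,0.07,0,0,0.576, 0,-0.004,0.07,0,0,0.576]' -1 
python3 cap.py w5; python3 go.py 0.581 -0.029 0.13 -12
```

```text
sil 0.91 [326.4  181.48] ellipse [330.2 181.2] [53.9 56.1]
0.1235 circle 0.5873 -0.0283 0.0267 median-fit [ 0.5872 -0.0289]
0.1015 circle 0.583 -0.0304 0.0289 median-fit [ 0.5828 -0.0311]
grip 0.58 [332.5 184.2] [ 0.5838 -0.0323  0.1125]
d [0.0012 0.0036 0.0704] rv [-1.000e-04 -1.000e-04  5.789e-01] yaw now 21.17
time_s: 13.5
tcp_pos: [0.5776, -0.0226, 0.2011]
tcp_rot: [0.995, -0.102, 0.0, -0.0]
wrist_force: [0.1, -0.1, 0.8]
gripper_width: 0.0855
grasp_force: 0.0
sil 0.61 [332.096 196.68 ] ellipse [332.1 195.6] [68.8 74.3]
0.1235 circle 0.5876 -0.0314 0.0267 median-fit [ 0.5879 -0.0315]
0.1015 circle 0.5817 -0.0307 0.0296 median-fit [ 0.5819 -0.0309]
grip 0.92 [332.9 203. ] [ 0.5807 -0.0305  0.1125]
tri [ 0.587  -0.0306  0.1317] 0.0008
d [0.0046 0.0054 0.0711] rv [-0.0003 -0.0011  0.0036] yaw now -11.79
```

View pics/w5.png

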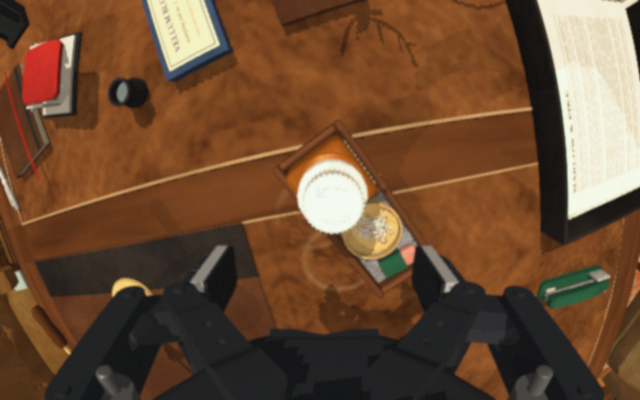

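The cap is at (332,196), about 1 cm ahead of the tool and centred between the fingers. I take its axis at about (0.583, -0.031).

```bash
python3 go.py 0.583 -0.031 0.15 -12
python3 -m crank '[0.007,0.007,0.02,0,0,0.003, 0.007,0.007,0.04,0,0,0.003, 0.007,0.007,0.051,0,0,0.003, 0.007,0.007,0.051,0,0,0.003]' -1 | grep -E "pos|force"
python3 cap.py w6; python3 go.py 0.583 -0.031 0.125 -12
```

```text
d [0.007  0.007  0.0511] rv [-0.0003 -0.0011  0.0036] yaw now -11.79
tcp_pos: [0.5823, -0.0312, 0.1484]
wrist_force: [0.2, -0.3, 0.2]
grasp_force: 0.0
sil 0.68 [320.896 231.   ] ellipse [322.1 229.1] [87.5 97.9]
0.1235 circle 0.5892 -0.0325 0.0281 median-fit [ 0.5893 -0.0325]
0.1015 circle 0.5806 -0.0305 0.0322 median-fit [ 0.5806 -0.0306]
tri [ 0.587  -0.0306  0.1317] 0.0008
d [-0.     -0.      0.0249] rv [-0.0002 -0.0008 -0.0007] yaw now -12.04
```

View pics/w6.png

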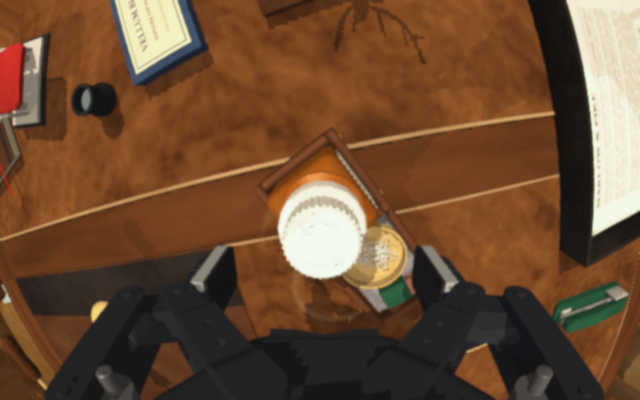

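The cap's bright top is centred at about (322,240) and the fingers at (215,270) and (435,270), so it is centred sideways. I check the fore-aft position from the top face.

```bash
python3 - <<'E'
from h import *
for p in [(322,240),(322,277),(283,240),(361,240),(322,203)]: print(p,np.round(atz(ray("wrist",(p[0]/640,p[1]/400)),.1235),4))
im=cv2.imread("pics/w6.png"); c=im[170:290,260:390]; cv2.imwrite("pics/w6c.png",cv2.resize(c,None,fx=5,fy=5,interpolation=cv2.INTER_CUBIC))
E
```

```text
(322, 240) [ 0.5853 -0.0311  0.1235]
(322, 277) [ 0.563  -0.0263  0.1235]
(283, 240) [ 0.5895 -0.0106  0.1235]
(361, 240) [ 0.5808 -0.0515  0.1235]
(322, 203) [ 0.6054 -0.0354  0.1235]
```

View pics/w6c.png

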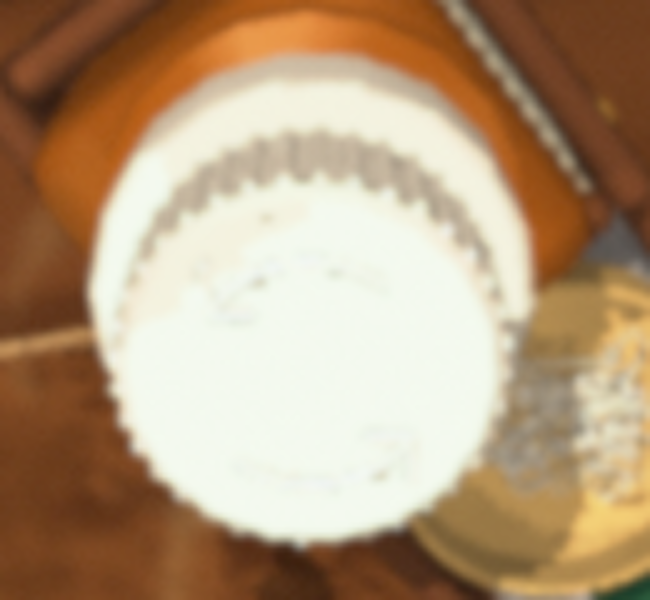

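```bash
python3 -m crank '[0.001,0,0.01,0,0,0, 0.001,0,0.02,0,0,0, 0.001,0,0.031,0,0,0, 0.001,0,0.034,0,0,0, 0.001,0,0.034,0,0,0]' -1 | grep -E "pos|force"
python3 -m crank '[0,0,0,0,0,0, 0,0,0,0,0,0, 0,0,0,0,0,0, 0,0,0,0,0,0, 0,0,0,0,0,0, 0,0,0,0,0,0]' 1; python3 -c "
from h import *; print(sense()['ft_torque'])"
```

```text
tcp_pos: [0.5835, -0.0312, 0.115]
wrist_force: [-0.3, 0.2, 0.1]
grasp_force: 0.0
time_s: 15.68
tcp_pos: [0.5839, -0.0309, 0.1159]
tcp_rot: [0.994, -0.105, 0.0, -0.0]
wrist_force: [-1.9, 1.4, 7.3]
gripper_width: 0.0425
grasp_force: 60.1
[0.34782963 0.36698912 0.00067013]
```

Gripped at 42.5 mm, with the tips already bearing on the shoulder. Now I push down in small steps.

```bash
python3 -m crank '[0,0,0.001,0,0,0, 0,0,0.002,0,0,0, 0,0,0.003,0,0,0, 0,0,0.003,0,0,0]' | grep -E "pos|force"
python3 -m crank '[0,0,0.001,0,0,0, 0,0,0.002,0,0,0, 0,0,0.002,0,0,0]' | grep -E "pos|force"
```

```text
tcp_pos: [0.5839, -0.0309, 0.113]
wrist_force: [-3.2, 2.5, 10.1]
grasp_force: 60.7
tcp_pos: [0.584, -0.0309, 0.1114]
wrist_force: [-5.4, 1.1, 16.0]
grasp_force: 62.3
```

```bash
python3 -m crank '[0,0,0.001,0,0,-0.05, 0,0,0.001,0,0,-0.15, 0,0,0.001,0,0,-0.25, 0,0,0.001,0,0,-0.35]'; python3 -c "
from h import *; print(sense()['ft_torque'])"
```

```text
time_s: 17.05
tcp_pos: [0.5851, -0.0309, 0.1113]
tcp_rot: [0.997, 0.071, 0.002, 0.0]
wrist_force: [-1.9, 3.0, 21.6]
gripper_width: 0.0424
grasp_force: 64.2
[ 0.5925863   0.61088014 -0.25956964]
```

```bash
python3 -m crank '[0,0,0,0,0,-0.1, 0,0,0,0,0,-0.2, 0,0,0,0,0,-0.3, 0,0,0,0,0,-0.4]' | grep -E "pos|rot|force";python3 -c "
from h import *; print(sense()['ft_torque'])"
python3 -m crank '[0,0,0,0,0,-0.1, 0,0,0,0,0,-0.2, 0,0,0,0,0,-0.3, 0,0,0,0,0,-0.4, 0,0,0,0,0,-0.4]' | grep -E "pos|rot|force";python3 -c "
from h import *; print(sense()['ft_torque'])"
```

```text
tcp_pos: [0.5851, -0.0305, 0.1113]
tcp_rot: [0.963, 0.268, 0.002, 0.0]
wrist_force: [-2.4, 3.2, 22.7]
grasp_force: 64.3
[ 1.01237918  0.72087742 -0.29699544]
tcp_pos: [0.585, -0.0302, 0.1113]
tcp_rot: [0.891, 0.454, 0.002, 0.0]
wrist_force: [-4.0, 4.2, 25.5]
grasp_force: 64.8
[1.18124148 1.01607748 0.12484196]
```

Turned 66° with a steady low torque and no stop. I lift gently and watch for a pull.

```bash
python3 -m crank '[0,0,-0.003,0,0,0, 0,0,-0.006,0,0,0, 0,0,-0.009,0,0,0, 0,0,-0.011,0,0,0, 0,0,-0.011,0,0,0]' | grep -E "pos|rot|force"
```

```text
tcp_pos: [0.5835, -0.0313, 0.1202]
tcp_rot: [0.892, 0.453, -0.0, -0.0]
wrist_force: [-0.8, 1.7, 1.1]
grasp_force: 61.5
```

```bash
python3 -m crank '[0,0,-0.006,0,0,0, 0,0,-0.014,0,0,0, 0,0,-0.025,0,0,0, 0,0,-0.04,0,0,0, 0,0,-0.055,0,0,0, 0,0,-0.068,0,0,0, 0,0,-0.076,0,0,0, 0,0,-0.078,0,0,0, 0,0,-0.078,0,0,0, 0,0,-0.078,0,0,0]'
cat > e.py <<'E'
from h import *
rs={}; ims=[]
for c in("top","side"):
    ims.append(camera(c))
    for q in ["jar_mouth","cap_grip","caddy","stapler_mid","loupe_mid","card_case_mid","magnifier_head"]:
        for k in pinpoint(c,q)[:1]: rs.setdefault(q,[]).append(ray(c,k["centre"]))
for q in rs:
    if len(rs[q])>1: print(q,*[np.round(x,4) for x in tri(rs[q])])
cv2.imwrite("pics/end.png",cv2.resize(ims[1][110:290,220:440],None,fx=3,fy=3,interpolation=cv2.INTER_CUBIC))
s=sense(); print(s["time_s"],s["tcp_pos"],s["wrist_force"],s["gripper_width"])
E
python3 e.py
```

```text
time_s: 20.05
tcp_pos: [0.5834, -0.0312, 0.1978]
tcp_rot: [0.892, 0.453, -0.0, -0.0]
wrist_force: [-0.3, -0.7, -0.9]
gripper_width: 0.0423
grasp_force: 61.2
stapler_mid [ 0.3359 -0.3849  0.0195] 0.0057
loupe_mid [0.7322 0.1656 0.0145] 0.0001
magnifier_head [0.4616 0.2779 0.1369] 0.0006
20.85 [ 0.58362147 -0.03127991  0.19828376] [-0.3518226   0.40432675  0.01036527] 0.042020402753040274
```

View pics/end.png

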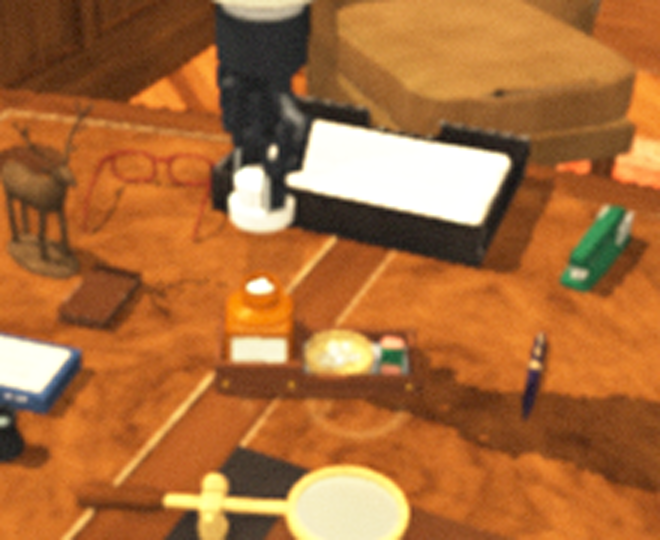

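The cap is held level above the open jar, which stands in its well. The magnifier is upright on the blotter and the other things are undisturbed, so I hand in.

```bash
python3 -c "
from cell import sign_off; print(sign_off())"
```

```text
the job is handed in; nothing more can be done
None
```

The job is handed in at about 21 s: the magnifier stands upright on the blotter, over 30 cm from the jar, and the arm holds the cap level about 7 cm above the open jar, which still stands in its well.

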